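# Drive a new heel tip home with the spring driver

### The job

The black shoe clamped sole-up in the green spring driver has a new heel tip that still stands proud of the heel. Pull the driver's red T-handle back along its slanting barrel until the sear catches and holds it there, take your hand off, then press the yellow trip paddle so that the striker fires and drives the tip fully home on the heel. Keep the hand off the T-handle as it fires, and leave the other shoe, the brush, the tin and the hammer where they lie.

Things in the scene. Friction and masses are not known exactly. Their poses are not given: they have to be found in the camera images.
- driver: Dark green cast-iron bench spring driver, fixed, about 300 mm high, with a leaning neck (top at 292 mm) and a slanting steel barrel 50 mm thick; a black strap shoe is clamped under it, sole up, toe to the driver's +y. Origin on the bench right below the heel's end face, z up, the worker on its -x side. The 14 mm thick bed reaches from -78 to +184 mm in x, -105 to +195 mm in y.
- heel_face (a point): Centre of the heel's end face, 120 mm above the bench. Its z axis is the barrel's axis, leaning 30 degrees from vertical with the upper end towards the driver's -x: (-0.5, 0, 0.866) in the driver's axes; its y is the driver's y. Along this z the barrel reaches from 58 to 146 mm; nothing of the driver stands higher but the T-handle and its rod.
- handle_grip (a point): Middle of the red T-handle on the striker's rod, a crossbar 78 mm long (y), 16 mm thick (x) and 24 mm deep (z). Axes as at heel_face: z up along the barrel, so the two flat faces to pinch look along +x and -x and slant 30 degrees with the barrel. At rest it is about 187 mm along z from heel_face, its underside some 28 mm clear of the barrel. It moves along z with the striker.
- striker (a joint): How far the sprung striker (ram and T-handle, 0.35 kg) is drawn back, in m: 0 = its face level with a seated tip; at rest it lies on the proud tip and reads as heel_tip does. Drawn just past 0.044 the sear snaps in under its collar; let down, it then stays at 0.044. Stop at 0.056. The pull grows from 9 N at rest to 19 N at the catch. Let go earlier, it flies back.
- heel_tip (a joint): Gap in m between the cream heel tip (about 44 x 44 x 6 mm, on two pins already started in the heel) and the heel's end face: 0 = fully home, about 0.004 to 0.0065 at the start. It takes 36 N to move it; one blow of the striker from the sear drives it home.
- trip (a joint): Angle in rad of the trip lever, whose other arm is the sear: 0 = sear in (its spring brings it back), growing as the paddle is pressed. It lets a cocked striker go at about 0.15, with about 7 N on the paddle; stop at 0.32. It also swings out and back by itself as the striker's collar passes.
- trip_pad (a point): Middle of the upper face of the yellow trip paddle, a disc 34 mm across and 6 mm thick, 101 mm to the barrel's -y side and about 100 mm along z from heel_face. Axes at rest as at handle_grip: press along -z. It turns about a pin 74 mm away towards +y, so it fires after some 11 mm of travel. Nothing stands within 60 mm above or beside it but the T-handle, 39 mm from the barrel's axis.
- mate_shoe: The other black strap shoe, loose, standing on the bench: 228 x 78 mm, 104 mm high. Origin on the bench below its middle, x towards the toe.
- shine_brush: Shoe brush, 170 x 50 x 48 mm, wooden back up, black bristles down, loose. Origin under its middle, x along it.
- polish_tin: Open round polish tin, 90 mm in diameter, 26 mm high, loose. Origin under its middle.
- tack_hammer: Cobbler's tack hammer lying flat, 210 mm long, head 110 mm across, 24 mm high, loose. Origin under the middle of its handle, x towards the head.

How it is judged:
By the outcome, as a careful person would: the job done as asked, in the order asked, and still so for the second after the job is handed in, with the robot touching nothing.
It also fails if it takes over 46 s, if anything falls off the work surface, if the arm or the gripper's body presses on something with over 40 N, if the wrist force passes 120 N, or if a joint passes its speed limit or range.

### The arm

A 6-joint arm with a two-finger parallel gripper is mounted at the origin on the work surface. World frame = base frame: x ahead of the robot, y to its left, z up, the work surface at z = 0. Lengths are in m, angles in rad, forces in N, time in s.
With the tool pointing down it reaches from about 0.4 to 0.925 m from the base axis. Payload 3.4 kg.
Tool frame: the origin (TCP) lies at the very end of the fingers, on their centre line; the grasp point (between the pads) lies 19 mm behind it (robot.grip_depth is the distance from the TCP to the grasp point, in m); z points along the fingers, y is the direction in which the jaws open and shut (so a half turn about z gives the same grasp; the last joint's range is limited). The gripper opens to 85 mm and grips with 20 to 120 N. Pads are 22 mm wide; open, the fingers measure 114 mm over their backs; the gripper's body (76 mm by 85 mm) begins 54 mm behind the grasp point. The pads swing forward as they close: fully open they stand 13 mm farther back than shut.
Start: joints at [1.208, 0.307, 1.506, -0, 1.328, -0.073], TCP at [0.164, 0.551, 0.231] pointing down, gripper open.
Joint ranges: [-3.12, 3.12], [-1.05, 2.28], [0.14, 2.33], [-1.42, 4.57], [0.1, 2.73], [-2.68, 2.68]. Speed limits (rad/s): [2.57, 2.57, 3.14, 3.14, 3.14, 3.14].

### API

Orientations are given as a rotation vector (axis times angle).
In Python, from cell import robot, cams, workorder gives the robot as it stands. The module is installed in compiled form; this text tells all that it offers. Calls block until the motion is done:
- robot.move_to(position, orientation): joint-space move of the TCP to a pose.
- robot.line_to(position, rotation=None, v=0.15, max_force=None): straight line of the TCP; rotation=None keeps the orientation; v is the mean speed in m/s. With max_force (N) it stops when the force on the tool has changed by that much, and returns True; else False.
- robot.movej(angles): joint-space move.
- robot.let_go() and robot.gripper_close(grip_force=None): open the fingers fully, or close them until they stop; grip_force is the grip in N (None keeps the last).
- robot.dwell(seconds).
- robot.inverse_kinematics(position, orientation): joint angles nearest the present ones, or None.
- robot.read_state(): the state.
- cams.get_image(name): name is "scene" or "side" or "wrist"; returns the picture (480x640x3 uint8, red, green, blue); there is no depth.
- cams.camera_model(name): a dict with "mtx" (3x3 intrinsics, pixels), "cam_to_world" (4x4, takes a point from camera to world coordinates). Camera axes: x right, y down, z forward; pixel columns grow to the right and rows downward; lengths in m; the calibration is good to about 2 mm. A picture is of the moment at which its call begins: read the wrist's pose just before it. camera_model takes no time and is no camera call; for the wrist camera it gives the pose at the moment of the call.
A pose or a line that the arm cannot do raises robot.MotionError and nothing moves.
- workorder.job_done(): hands the job in, once; it reports no verdict.
The state is a dict: "clock": time; "qpos": joint angles; "joint_velocities": joint speeds; "effort": joint torques, N m; "eef_pos": TCP position; "eef_rot": TCP orientation; "ft_force": force on the tool from outside, world axes, zero at the start; "torque": the same for the moment, N m; "gripper_width": finger opening in m.
Only numpy, scipy, OpenCV 4.12 (cv2) and the standard library are available. Lean on these libraries where they do the work, as an engineer would, in place of code of your own. Each camera call takes 0.05 s, during which the arm holds its last target.

## Working session

There is one attempt and no reset: what is moved stays moved. The work goes in short steps, each a Python script; the robot and the scene stay as the last script left them, time stands still between calls to the robot, and variables do not carry over. Pictures are saved under pics/ and viewed, and the job is handed in when it is done.

```bash
mkdir -p pics; ls; python3 - <<'E'
from cell import robot, cams, workorder
import cv2, numpy as np
s=robot.read_state(); print(s['clock'],s['eef_pos'],s['eef_rot'],s['gripper_width'])
for n in ("scene","side"):
    im=cams.get_image(n); cv2.imwrite(f"pics/{n}0.png",im[:,:,::-1])
    m=cams.camera_model(n); print(n,np.round(m['mtx'],1).tolist(),np.round(m['cam_to_world'],4).tolist())
E
```

```text
pics
0.0 [0.1635175  0.55052019 0.23038371] [-0.45196931 -3.108465    0.00314693] 0.08533164829912265
scene [[583.1, 0.0, 309.2], [0.0, 583.1, 229.3], [0.0, 0.0, 1.0]] [[-0.955, -0.2583, 0.146, 0.3915], [-0.2964, 0.8512, -0.4332, 0.6183], [-0.0124, -0.4569, -0.8894, 1.2547], [0.0, 0.0, 0.0, 1.0]]
side [[443.6, 0.0, 320.9], [0.0, 443.6, 239.3], [0.0, 0.0, 1.0]] [[-0.9014, -0.2659, 0.3417, 0.2801], [-0.4328, 0.5356, -0.7251, 0.7615], [0.0098, -0.8015, -0.5979, 0.7267], [0.0, 0.0, 0.0, 1.0]]
```

View pics/scene0.png

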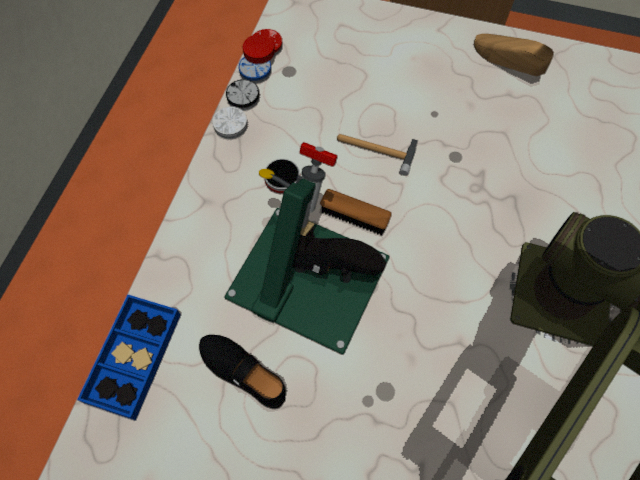

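View pics/side0.png

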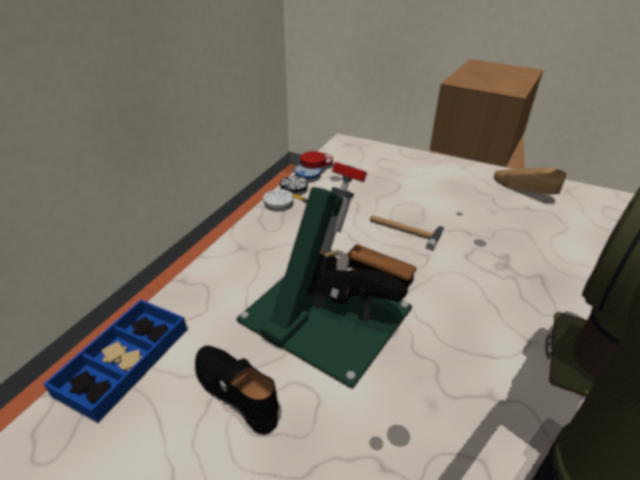

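The scene view shows the red T-handle at about (318,155), the yellow paddle at (266,174) and the green bed with corners near (228,295), (342,352) and (388,256). In the side view the handle is at (349,172), and the paddle is just visible at about (300,197).

```bash
cat > h.py <<'E'
import cv2, numpy as np
from cell import robot, cams, workorder
def ray(n,u,v,M=None):
    M=M or cams.camera_model(n); T=np.array(M['cam_to_world']); K=np.array(M['mtx'])
    d=T[:3,:3]@np.linalg.inv(K)@np.array([u,v,1.]); return T[:3,3],d/np.linalg.norm(d)
def plane(n,u,v,z):
    o,d=ray(n,u,v); return o+d*(z-o[2])/d[2]
def tri(rs):
    A=np.zeros((3,3));b=np.zeros(3)
    for o,d in rs:
        P=np.eye(3)-np.outer(d,d);A+=P;b+=P@o
    x=np.linalg.solve(A,b); return x,[np.linalg.norm((np.eye(3)-np.outer(d,d))@(x-o)) for o,d in rs]
def mask(im,col):
    h=cv2.cvtColor(im,cv2.COLOR_RGB2HSV)
    if col=='red': return cv2.inRange(h,(0,170,70),(6,255,255))|cv2.inRange(h,(174,170,70),(180,255,255))
    if col=='yellow': return cv2.inRange(h,(22,150,90),(32,255,255))
    if col=='green': return cv2.inRange(h,(60,80,20),(95,255,200))
def blobs(m,amin=8):
    n,l,st,c=cv2.connectedComponentsWithStats(m)
    return [(st[i].tolist(),np.round(c[i],2).tolist()) for i in range(1,n) if st[i][4]>=amin]
E
python3 - <<'E'
from h import *
for n in("scene","side"):
    im=cv2.imread(f"pics/{n}0.png")[:,:,::-1].copy()
    for c in('red','yellow','green'): print(n,c,blobs(mask(im,c)))
    g=cv2.resize(im[130:380,200:430,::-1],None,fx=2.4,fy=2.4,interpolation=cv2.INTER_CUBIC) if n=="scene" else cv2.resize(im[140:390,220:450,::-1],None,fx=2.4,fy=2.4,interpolation=cv2.INTER_CUBIC)
    cv2.imwrite(f"pics/{n}0c.png",g)
E
```

```text
scene red [([242, 29, 40, 29, 772], [260.98, 44.05]), ([300, 143, 37, 23, 404], [317.8, 154.15])]
scene yellow [([259, 169, 15, 10, 112], [265.81, 173.22])]
scene green [([225, 179, 156, 175, 10658], [299.11, 281.22]), ([313, 225, 34, 14, 255], [324.82, 232.95]), ([385, 255, 4, 7, 16], [386.44, 257.81])]
side red [([301, 152, 24, 15, 278], [312.19, 158.8]), ([334, 163, 31, 17, 270], [349.01, 171.4])]
side yellow [([294, 195, 6, 3, 11], [296.55, 196.0])]
side green [([238, 189, 172, 197, 11274], [321.65, 307.87])]
```

```bash
python3 - <<'E'
from h import *
for p in [(228,295),(342,352),(388,256)]: print(plane('scene',*p,0.014))
E
```

```text
[0.72141136 0.22733838 0.014     ]
[0.43905086 0.2777649  0.014     ]
[0.39829071 0.02761194 0.014     ]
```

View pics/scene0c.png

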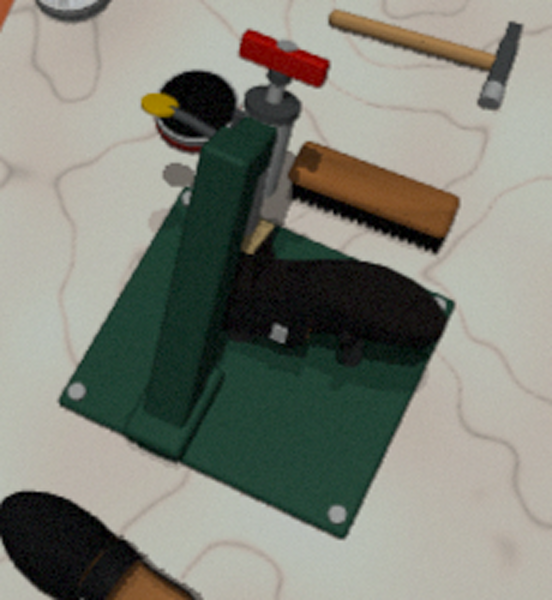

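View pics/side0c.png

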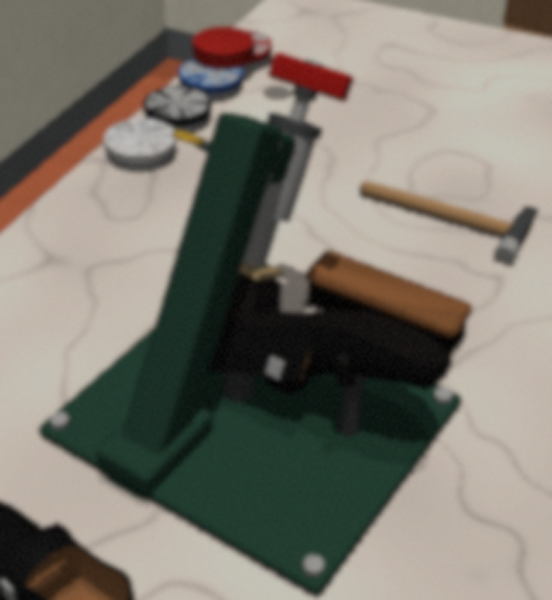

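Both crops are clear: T-handle, paddle and bed corners are all visible. Next I fix the driver pose from the bed corners and cross-check it against the triangulated handle.

```bash
cat >> h.py <<'E'
def axes(yaw):
    x=np.array([np.cos(yaw),np.sin(yaw),0]);y=np.array([-np.sin(yaw),np.cos(yaw),0]);z=np.array([0,0,1.])
    hz=-.5*x+.866025*z; hx=np.cross(y,hz); return x,y,hx,hz
E
python3 - <<'E'
from h import *
# handle: centroid + bar ends
R={}
for n,box in(("scene",(290,135,345,175)),("side",(330,158,370,185))):
    im=cv2.imread(f"pics/{n}0.png")[:,:,::-1].copy(); m=mask(im,'red'); k=np.zeros_like(m); k[box[1]:box[3],box[0]:box[2]]=1; m=m*k
    c,(w,h),a=cv2.minAreaRect(cv2.findNonZero(m)); R[n]=(c,cv2.boxPoints((c,(w,h),a))); print(n,c,w,h,a)
p,e=tri([ray(n,*R[n][0]) for n in R]); print('handle rect centre',p,e)
ends=[]
for s in (0,1):
    rr=[]
    for n in R:
        b=R[n][1]; b=b[np.argsort(b[:,0])]; q=b[:2].mean(0) if s==0 else b[2:].mean(0); rr.append(ray(n,*q))
    q,e=tri(rr); ends.append(q); print('end',q,e)
d=ends[1]-ends[0]; print('len',np.linalg.norm(d),'yaw',np.degrees(np.arctan2(-d[0],d[1])))
# bed: edge lines in the scene image via green hull
im=cv2.imread("pics/scene0.png")[:,:,::-1].copy(); m=mask(im,'green'); 
n,l,st,c=cv2.connectedComponentsWithStats(m); m=(l==1+np.argmax(st[1:,4])).astype(np.uint8)
pts=cv2.findNonZero(m)[:,0,:]
h=cv2.convexHull(pts)[:,0,:].astype(float)
def edge(a,b):
    a=np.array(a,float);b=np.array(b,float);t=(b-a)/np.linalg.norm(b-a);nn=np.array([-t[1],t[0]])
    cs=cv2.findContours(m,cv2.RETR_EXTERNAL,cv2.CHAIN_APPROX_NONE)[0][0][:,0,:].astype(float)
    s=(cs-a)@t; dd=(cs-a)@nn; ok=(abs(dd)<4)&(s>12)&(s<np.linalg.norm(b-a)-12)
    P=np.array([plane('scene',u,v,0.014)[:2] for u,v in cs[ok]])
    vx,vy,x,y=cv2.fitLine(P.astype(np.float32),cv2.DIST_HUBER,0,.001,.001).ravel(); return np.array([x,y]),np.array([vx,vy]),ok.sum()
E1=edge((226,296),(342,353)); E2=edge((342,353),(388,258)); E3=edge((226,296),(252,243))
for E in(E1,E2,E3): print(E, np.degrees(np.arctan2(E[1][1],E[1][0]))%180)
def X(A,B):
    t=np.linalg.solve(np.c_[A[1],-B[1]],B[0]-A[0]); return A[0]+t[0]*A[1]
c2=X(E1,E2);c1=X(E1,E3); print('corners',c1,c2,np.linalg.norm(c1-c2))
yaw=np.arctan2(*(-(c1-c2)[::1])[[0,0]]) if 0 else np.arctan2(-(c2-c1)[0],(c2-c1)[1])
x,y,hx,hz=axes(yaw); print('yaw',np.degrees(yaw))
mid=(c1+c2)/2; O=np.r_[mid,0]-x*.184-y*.045; print('origin',O)
H=O+[0,0,.12]; print('pred handle',H+.187*hz,'pred pad',H-.101*y+.1*hz)
o,dd=ray('scene',265.81,173.22); P=H-.101*y+.1*hz; print('pad ray at that z',plane('scene',265.81,173.22,P[2]))
print('handle in heel frame from meas',[(p-H)@v for v in(hx,y,hz)])
E
```

```text
scene (317.58624267578125, 154.0345001220703) 37.510459899902344 11.884502410888672 21.801410675048828
side (348.4878234863281, 171.60975646972656) 31.61980628967285 9.355997085571289 17.650123596191406
handle rect centre [ 0.58645226 -0.02373214  0.27963552] [np.float64(0.0008068793532989707), np.float64(0.0008068793532991149)]
end [ 0.62505185 -0.03060021  0.27872457] [np.float64(0.0004209733103615903), np.float64(0.0004209733103612357)]
end [ 0.54873233 -0.01654993  0.28095719] [np.float64(0.001551446787687818), np.float64(0.0015514467876877856)]
len 0.07763416600109141 yaw 79.56875515717641
(array([0.59545   , 0.25580436], dtype=float32), array([ 0.9881159 , -0.15371074], dtype=float32), np.int64(96)) 171.15797
(array([0.4191773 , 0.16260454], dtype=float32), array([0.15212767, 0.9883608 ], dtype=float32), np.int64(78)) 81.24975
(array([0.7164607 , 0.16140302], dtype=float32), array([0.15735115, 0.9875427 ], dtype=float32), np.int64(31)) 80.946815
corners [0.7282116  0.23515204] [0.437309  0.2804047] 0.2944013
yaw 81.15797
origin [0.59894271 0.06904804 0.        ]
pred handle [ 0.58457075 -0.0233408   0.28194668] pred pad [0.69105688 0.00411745 0.2066025 ]
pad ray at that z [0.69151492 0.00658709 0.2066025 ]
handle in heel frame from meas [np.float64(-0.0012399982877763372), np.float64(-0.0019193011509773658), np.float64(0.18504708856691893)]
```

The handle position from triangulation and the prediction from the bed agree within 3 mm. Bar length is 77.6 mm against the given 78, and the yaw is about 81°. Next I check reach, then approach and look with the wrist camera.

```bash
cat >> h.py <<'E'
from scipy.spatial.transform import Rotation as Ro
YAW=np.radians(80.9); X_,Y_,HX,HZ=axes(YAW)
G=np.array([.5855,-.0235,.2808])
def rot(s=1,tilt=0.):  # tilt: tool tail leans to driver -y
    R=np.c_[np.cross(s*HX,-HZ),s*HX,-HZ]
    return (Ro.from_rotvec(HX*tilt)*Ro.from_matrix(R)).as_rotvec()
E
python3 - <<'E'
from h import *
pad=np.array([.6912,.0055,.2066])
print('tilt check tail dir.y',(-Ro.from_rotvec(rot(1,.2)).as_matrix()[:,2])@Y_)
for s in(1,-1):
    for nm,p in(('pre',G+.09*HZ),('grasp',G-.019*HZ),('drawn',G+.03*HZ)):
        q=robot.inverse_kinematics(p,rot(s)); print(s,nm,None if q is None else np.round(q,2))
    for t in(0,.2):
        for d in (.06,-.015):
            q=robot.inverse_kinematics(pad+d*HZ,rot(s,t)); print(s,'pad',t,d,None if q is None else np.round(q,2))
E
```

```text
tilt check tail dir.y -0.19866926225164167
1 pre [-0.5   0.3   1.32  0.49  1.7  -1.89]
1 grasp [-0.41  0.34  1.5   0.51  1.46 -1.92]
1 drawn [-0.45  0.32  1.42  0.5   1.57 -1.91]
1 pad 0 0.06 [-0.37  0.48  1.28  0.51  1.51 -1.84]
1 pad 0 -0.015 [-0.31  0.52  1.37  0.53  1.36 -1.87]
1 pad 0.2 0.06 [-0.34  0.59  1.1   0.47  1.76 -1.79]
1 pad 0.2 -0.015 [-0.29  0.63  1.19  0.48  1.62 -1.81]
-1 pre [-0.5   0.3   1.32  0.49  1.7   1.25]
-1 grasp [-0.41  0.34  1.5   0.51  1.46  1.22]
-1 drawn [-0.45  0.32  1.42  0.5   1.57  1.23]
-1 pad 0 0.06 [-0.37  0.48  1.28  0.51  1.51  1.3 ]
-1 pad 0 -0.015 [-0.31  0.52  1.37  0.53  1.36  1.27]
-1 pad 0.2 0.06 [-0.34  0.59  1.1   0.47  1.76  1.35]
-1 pad 0.2 -0.015 [-0.29  0.63  1.19  0.48  1.62  1.33]
```

```bash
python3 - <<'E'
from h import *
s=robot.read_state(); p=s['eef_pos']
robot.line_to(p+np.array([0,0,.22]),v=.3)
robot.move_to(G+.12*HZ,rot(-1))
s=robot.read_state(); print(s['clock'],s['eef_pos'],s['ft_force'])
M=cams.camera_model('wrist'); im=cams.get_image('wrist'); cv2.imwrite("pics/w1.png",im[:,:,::-1])
np.savez('w1.npz',mtx=M['mtx'],T=M['cam_to_world'])
m=mask(im,'red'); print(blobs(m,50)); print(blobs(mask(im,'yellow'),20))
K=np.array(M['mtx']);T=np.linalg.inv(np.array(M['cam_to_world']))
c=K@(T[:3,:3]@G+T[:3,3]); print('pred',c[:2]/c[2],'depth',c[2])
E
```

```text
3.6833 [ 0.57613182 -0.08177947  0.38495422] [ 0.27070248  0.20941392 -1.01108088]
[([315, 174, 25, 54, 1164], [326.73, 198.54]), ([316, 246, 23, 45, 881], [326.45, 269.04])]
[([308, 62, 40, 42, 1267], [327.59, 81.84]), ([4, 315, 63, 69, 2230], [31.36, 350.72]), ([59, 456, 43, 24, 625], [81.01, 468.76])]
pred [331.32266477 229.68551529] depth 0.2694078926188048
```

View pics/w1.png

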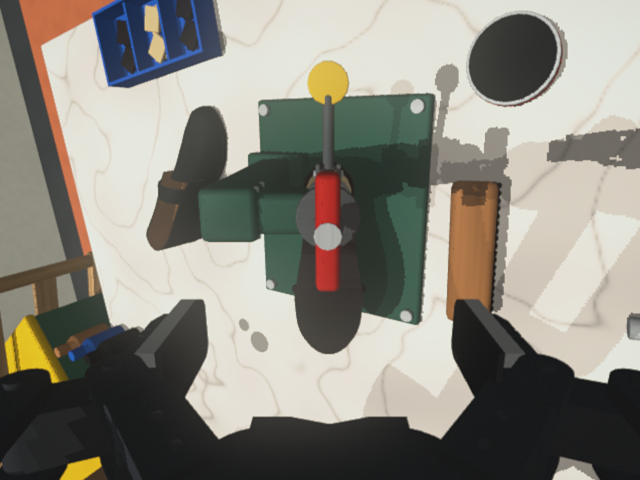

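The wrist view shows the red bar at about (327,232), upright in the picture, with the rod end at (327,237). The paddle disc is at (328,82) and the jaws lie left and right of the bar, as planned. I refine both positions from this view.

```bash
python3 - <<'E'
from h import *
D=np.load('w1.npz');M=dict(mtx=D['mtx'],cam_to_world=D['T'])
im=cv2.imread("pics/w1.png")[:,:,::-1].copy(); m=mask(im,'red'); k=np.zeros_like(m);k[165:300,300:350]=1
c,wh,a=cv2.minAreaRect(cv2.findNonZero(m*k)); print(c,wh,a)
def pl(u,v,P):
    o,d=ray(0,u,v,M); return o+d*(((P-o)@HZ)/(d@HZ))
q=pl(*c,G+.012*HZ)-.012*HZ; print('handle',q,[round((q-G)@v*1e3,1) for v in(HX,Y_,HZ)])
b=cv2.boxPoints((c,wh,a)); b=b[np.argsort(b[:,1])]; e=[pl(*x,G+.012*HZ) for x in(b[:2].mean(0),b[2:].mean(0))]
d=e[1]-e[0]; print('len',np.linalg.norm(d),'yaw',np.degrees(np.arctan2(-d[0],d[1])),'width',wh)
P0=G-.083*HZ-.101*Y_   # ~100-183.. pad upper face
p=pl(327.6,81.8,P0); print('pad',p,'pred',P0,[round((p-P0)@v*1e3,1) for v in(HX,Y_,HZ)])
# three-view: scene + wrist
print(tri([ray(0,327.6,81.8,M),ray('scene',265.81,173.22)]))
print(tri([ray(0,*c,M),ray('scene',317.59,154.03),ray('side',348.49,171.6)]))
E
```

```text
(327.0, 232.0) (116.0, 24.0) 90.0
handle [ 0.58740041 -0.02137221  0.28218655] [np.float64(2.8), np.float64(-1.5), np.float64(0.0)]
len 0.0754451579076426 yaw 80.92723329361982 width (116.0, 24.0)
pad [0.69057983 0.00425738 0.21037903] pred [0.69179235 0.00150371 0.20891993] [np.float64(2.9), np.float64(1.6), np.float64(0.0)]
(array([0.69147251, 0.00648702, 0.20642069]), [np.float64(9.111324804186953e-05), np.float64(9.111324804204694e-05)])
(array([ 0.58514506, -0.02109185,  0.28220841]), [np.float64(0.0008156337429719141), np.float64(0.0011116586369142273), np.float64(0.0014226493465180731)])
```

```bash
sed -i 's/^G=np.array.*/G=np.array([.5868,-.0222,.2815])/' h.py; python3 - <<'E'
from h import *
print(robot.line_to(G+.03*HZ,rot(-1),v=.15,max_force=15))
print(robot.line_to(G-.018*HZ,v=.08,max_force=12))
f0=robot.read_state()['ft_force']
robot.gripper_close(90)
s=robot.read_state(); df=s['ft_force']-f0
print(s['clock'],s['gripper_width'],[round(df@v,2) for v in(HX,Y_,HZ)],[round((s['eef_pos']-G)@v*1e3,1) for v in(HX,Y_,HZ)])
im=cams.get_image('wrist'); cv2.imwrite("pics/w2.png",im[:,:,::-1])
E
```

```text
False
False
5.8833 0.014677213146398731 [np.float64(1.45), np.float64(1.21), np.float64(2.29)] [np.float64(0.6), np.float64(-0.1), np.float64(-17.6)]
```

View pics/w2.png

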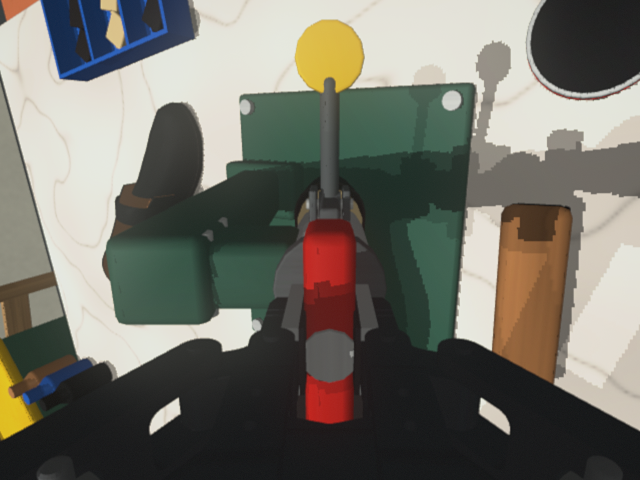

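The bar is held between both pads: it fills the gap at (330,320), width reads 15 mm, and side forces are small. Now I pull.

```bash
python3 - <<'E'
from h import *
s=robot.read_state(); p0=s['eef_pos']; f0=s['ft_force']; np.savez('p0.npz',p0=p0,f0=f0)
def rep(t):
    s=robot.read_state(); df=s['ft_force']-f0
    print(t,round(s['clock'],2),round(s['gripper_width'],4),'F',[round(df@v,1) for v in(HX,Y_,HZ)],'d',[round((s['eef_pos']-p0)@v*1e3,1) for v in(HX,Y_,HZ)])
for d in(.01,.03,.04,.0455):
    robot.line_to(p0+d*HZ,v=.06); rep(d)
im=cams.get_image('wrist'); cv2.imwrite("pics/w3.png",im[:,:,::-1])
E
```

```text
0.01 6.26 0.0139 F [np.float64(0.3), np.float64(-2.1), np.float64(-13.1)] d [np.float64(0.0), np.float64(0.1), np.float64(8.4)]
0.03 6.74 0.0142 F [np.float64(0.7), np.float64(-2.6), np.float64(-16.6)] d [np.float64(-0.0), np.float64(0.2), np.float64(27.7)]
0.04 7.06 0.0145 F [np.float64(0.5), np.float64(-2.8), np.float64(-16.9)] d [np.float64(0.0), np.float64(0.2), np.float64(37.4)]
0.0455 7.31 0.0145 F [np.float64(0.6), np.float64(-4.3), np.float64(-21.6)] d [np.float64(-0.0), np.float64(0.2), np.float64(42.2)]
```

View pics/w3.png

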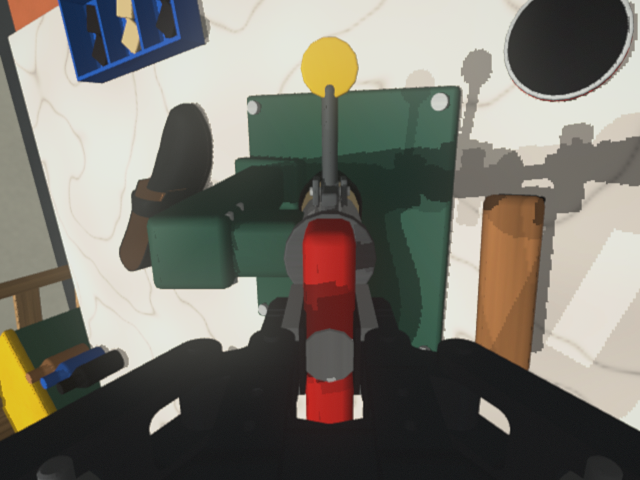

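The bar sits in the pads as before, with the rod end still at (330,355), so there was no slip. I draw a little further for margin, then let it down onto the sear.

```bash
python3 - <<'E'
from h import *
D=np.load('p0.npz');p0=D['p0'];f0=D['f0']
def rep(t):
    s=robot.read_state(); df=s['ft_force']-f0
    print(t,round(s['clock'],2),round(s['gripper_width'],4),'F',[round(df@v,1) for v in(HX,Y_,HZ)],'d',[round((s['eef_pos']-p0)@v*1e3,1) for v in(HX,Y_,HZ)])
robot.line_to(p0+.049*HZ,v=.06); rep('up')
for d in(.046,.044,.042,.040):
    h=robot.line_to(p0+d*HZ,v=.03,max_force=14); rep(('down',d,h))
    F=(robot.read_state()['ft_force']-f0)@HZ
    if h or F>-8: break
E
```

```text
up 7.61 0.0146 F [np.float64(-0.4), np.float64(-4.9), np.float64(-21.8)] d [np.float64(-0.0), np.float64(0.2), np.float64(45.4)]
('down', 0.046, False) 7.86 0.0145 F [np.float64(0.0), np.float64(-4.5), np.float64(-21.0)] d [np.float64(0.0), np.float64(0.1), np.float64(42.3)]
('down', 0.044, False) 8.11 0.0145 F [np.float64(-0.2), np.float64(-4.7), np.float64(-20.9)] d [np.float64(0.0), np.float64(0.2), np.float64(40.4)]
('down', 0.042, False) 8.36 0.0151 F [np.float64(1.0), np.float64(-3.1), np.float64(-16.0)] d [np.float64(0.0), np.float64(0.1), np.float64(39.7)]
('down', 0.04, False) 8.61 0.0148 F [np.float64(-0.5), np.float64(-1.1), np.float64(-8.8)] d [np.float64(-0.0), np.float64(0.1), np.float64(39.5)]
```

The handle stops at 39.5 mm of travel while the pull drops, so the sear is carrying it. I ease off the rest, release and back away.

```bash
python3 - <<'E'
from h import *
D=np.load('p0.npz');p0=D['p0'];f0=D['f0']
def rep(t):
    s=robot.read_state(); df=s['ft_force']-f0
    print(t,round(s['clock'],2),round(s['gripper_width'],4),'F',[round(df@v,1) for v in(HX,Y_,HZ)],'d',[round((s['eef_pos']-p0)@v*1e3,1) for v in(HX,Y_,HZ)])
robot.line_to(p0+.038*HZ,v=.03,max_force=14); rep('ease')
robot.let_go(); rep('open')
robot.line_to(p0+.135*HZ,v=.2); rep('back')
im=cams.get_image('wrist'); cv2.imwrite("pics/w4.png",im[:,:,::-1])
for n in('scene','side'):
    im=cams.get_image(n); cv2.imwrite(f"pics/{n}4.png",im[:,:,::-1]); print(n,blobs(mask(im,'red'),30),blobs(mask(im,'yellow'),8))
E
```

```text
ease 8.86 0.0147 F [np.float64(-0.8), np.float64(2.5), np.float64(1.0)] d [np.float64(0.0), np.float64(0.0), np.float64(39.2)]
open 9.54 0.0852 F [np.float64(-2.2), np.float64(0.1), np.float64(-4.2)] d [np.float64(-0.0), np.float64(-0.0), np.float64(37.9)]
back 10.18 0.0852 F [np.float64(-1.8), np.float64(0.8), np.float64(-4.1)] d [np.float64(-0.2), np.float64(0.3), np.float64(134.4)]
scene [([242, 29, 40, 34, 816], [260.77, 44.86]), ([304, 125, 38, 24, 433], [322.37, 136.82])] [([259, 169, 15, 10, 115], [265.94, 173.1])]
side [([339, 146, 32, 16, 272], [354.95, 153.32]), ([301, 152, 24, 15, 288], [312.27, 158.99])] [([294, 195, 6, 3, 10], [296.4, 195.8])]
```

View pics/w4.png

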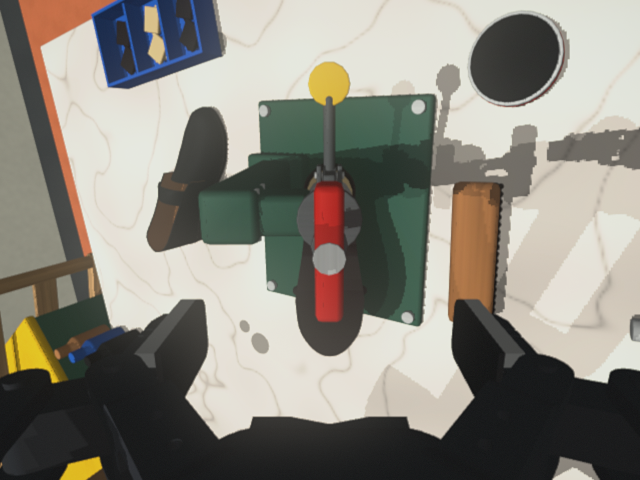

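View pics/side4.png

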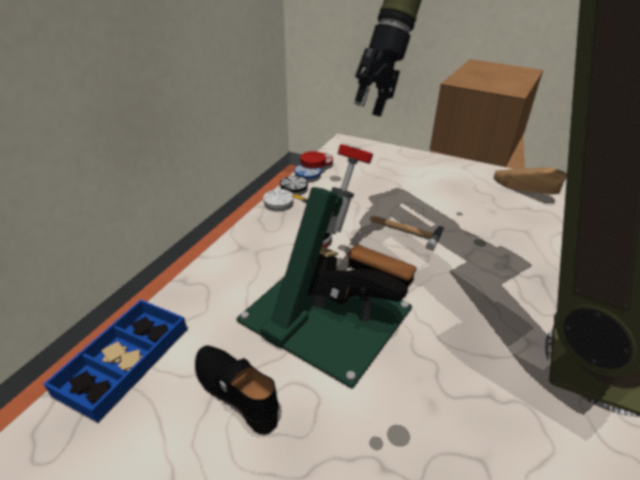

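The handle holds by itself: in the scene view it moved from (318,154) to (322,137), and the paddle is unchanged at (266,173). The sear is caught and the hand is off. Now I press the paddle with closed fingers, tilted away from the T-handle.

```bash
python3 - <<'E'
from h import *
pad=np.array([.6911,.0055,.2072]); tgt=pad-.003*Y_; R=rot(-1,.15)
robot.gripper_close(40)
p=robot.read_state()['eef_pos']
hgt=(p-tgt)@HZ
robot.line_to(tgt+hgt*HZ,R,v=.2)
robot.line_to(tgt+.025*HZ,v=.25,max_force=15)
s=robot.read_state(); f0=s['ft_force']; print(s['clock'],s['gripper_width'],s['eef_pos'],hgt)
def rep(t):
    s=robot.read_state(); df=s['ft_force']-f0
    print(t,round(s['clock'],2),'F',[round(df@v,1) for v in(HX,Y_,HZ)],'d',[round((s['eef_pos']-tgt)@v*1e3,1) for v in(HX,Y_,HZ)])
im=cams.get_image('wrist'); cv2.imwrite("pics/w5.png",im[:,:,::-1])
h=robot.line_to(tgt-.006*HZ,v=.04,max_force=2.0); rep(h)
im=cams.get_image('scene'); cv2.imwrite("pics/scene5.png",im[:,:,::-1]);print(blobs(mask(im,'red'),30),blobs(mask(im,'yellow'),8))
E
```

```text
12.6167 1.8011133392676917e-05 [ 0.69230144 -0.00790996  0.23085688] 0.2037368823483636
True 13.28 F [np.float64(1.3), np.float64(-1.7), np.float64(1.0)] d [np.float64(-0.3), np.float64(-0.0), np.float64(-0.9)]
[([243, 36, 9, 25, 100], [246.43, 48.76]), ([304, 125, 39, 24, 441], [322.38, 136.77])] [([259, 171, 15, 8, 72], [266.24, 174.94])]
```

View pics/w5.png

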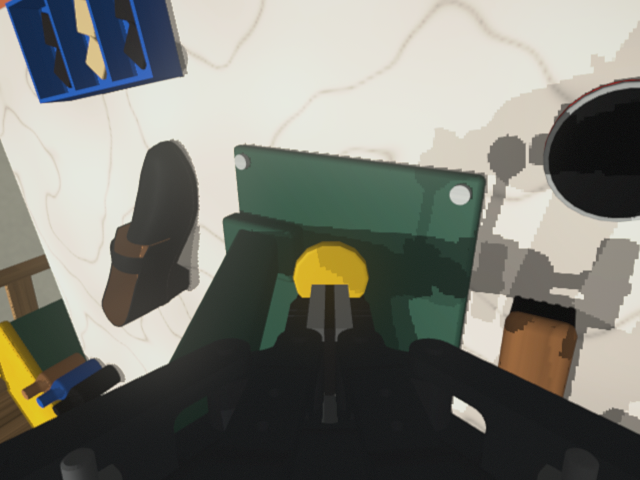

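View pics/scene5.png

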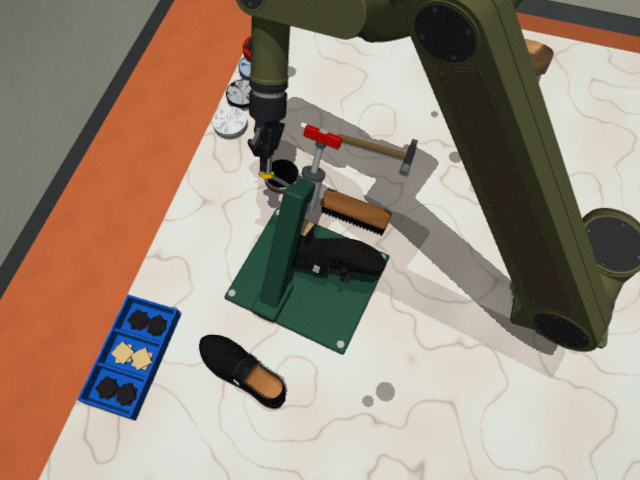

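The fingertips are centred over the paddle (266,175), and the T-handle (322,137) is still cocked and clear of the gripper. Pressing.

```bash
python3 - <<'E'
from h import *
pad=np.array([.6911,.0055,.2072]); tgt=pad-.003*Y_
f0=robot.read_state()['ft_force']
for d in(.008,.012,.015,.018,.020):
    h=robot.line_to(tgt-d*HZ,v=.05,max_force=30)
    s=robot.read_state(); df=s['ft_force']-f0
    im=cams.get_image('scene'); b=[x[1] for x in blobs(mask(im,'red'),30) if x[1][0]>290]
    print(d,h,round(s['clock'],2),'F',[round(df@v,1) for v in(HX,Y_,HZ)],round((s['eef_pos']-tgt)@HZ*1e3,1),b)
    if h or (b and b[0][1]>148): break
cv2.imwrite("pics/scene6.png",im[:,:,::-1])
E
```

```text
0.008 False 13.63 F [np.float64(-1.5), np.float64(-1.9), np.float64(1.0)] -7.8 [[322.37, 136.42]]
0.012 False 13.93 F [np.float64(-2.1), np.float64(0.1), np.float64(-0.2)] -12.6 [[317.38, 156.1]]
```

It fired: the handle dropped to row 156.1, against 154.1 at rest earlier. That is about 4.6 mm lower. I back off and check.

```bash
python3 - <<'E'
from h import *
pad=np.array([.6911,.0055,.2072]); tgt=pad-.003*Y_
robot.line_to(tgt+.03*HZ,v=.15)
robot.line_to(tgt+.16*HZ-.04*Y_,v=.3)
s=robot.read_state(); print(s['clock'],s['eef_pos'],s['ft_force'])
for n in('scene','side'):
    im=cams.get_image(n); cv2.imwrite(f"pics/{n}7.png",im[:,:,::-1]); print(n,[x for x in blobs(mask(im,'red'),30)],blobs(mask(im,'yellow'),8))
    o=cv2.imread(f"pics/{n}0.png")
    box=(230,190,340,260) if n=='scene' else (250,230,350,320)
    c=[cv2.resize(q[box[1]:box[3],box[0]:box[2]],None,fx=3.6,fy=3.6*1.0,interpolation=cv2.INTER_CUBIC) for q in(o,im[:,:,::-1])]
    cv2.imwrite(f"pics/{n}7c.png",np.hstack(c))
ps=[]
for k in(0,7):
    rr=[]
    for n,bx in(("scene",(290,120,345,175)),("side",(330,140,372,185))):
        im=cv2.imread(f"pics/{n}{k}.png")[:,:,::-1].copy(); m=mask(im,'red'); z=np.zeros_like(m); z[bx[1]:bx[3],bx[0]:bx[2]]=1
        b=blobs(m*z,30)[0][1]; rr.append(ray(n,*b))
    ps.append(tri(rr)[0])
print('handle shift (HX,Y,HZ) mm',[round((ps[1]-ps[0])@v*1e3,1) for v in(HX,Y_,HZ)])
E
```

```text
15.0167 [ 0.7206506  -0.08004669  0.34447618] [ 0.29083303  0.01096849 -0.3210472 ]
scene [([276, 34, 6, 10, 41], [278.07, 38.54]), ([243, 37, 7, 17, 83], [245.82, 45.46]), ([300, 145, 36, 23, 401], [317.37, 156.13])] [([259, 169, 15, 10, 116], [265.88, 173.16])]
side [([301, 152, 24, 15, 292], [312.26, 159.05]), ([333, 165, 32, 18, 281], [348.2, 173.67])] [([294, 195, 7, 3, 12], [297.0, 196.0])]
handle shift (HX,Y,HZ) mm [np.float64(-0.6), np.float64(-0.2), np.float64(-5.0)]
```

View pics/scene7.png

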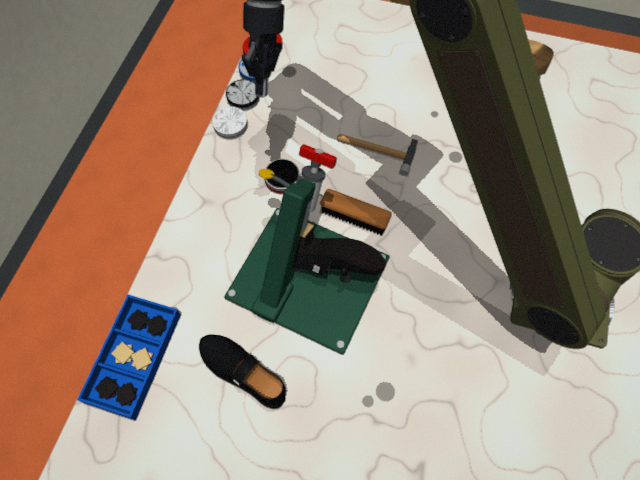

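View pics/side7c.png

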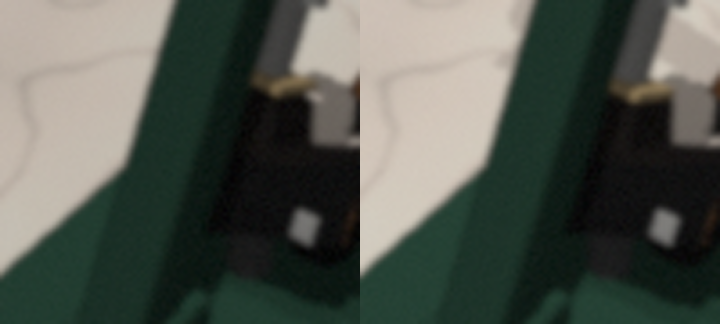

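The striker now rests 5.0 mm lower than at the start. The sear caught 39.3 mm above the old rest position, so the tip stood about 4.7 mm proud, and the drop matches full seating. The crop shows the cream tip lower on the heel, around (640,95). The paddle is back at its rest position, and the other objects lie where they were.

```bash
python3 - <<'E'
from h import *
workorder.job_done(); print(robot.read_state()['clock'])
E
```

```text
the job is handed in; nothing more can be done
the job is handed in; nothing more can be done
```

The heel tip was driven home with one shot of the striker, and I handed the job in at about 15 s on the robot's clock, well under the 46 s limit. I pinched the T-handle and drew it back about 45 mm. I then let it down until the sear took the load and released it; it stayed up with the hand off. Pressing the paddle with closed fingers fired it after about 12 mm of travel, with the gripper clear of the T-handle.

- **Tip seating:** After the shot the striker rests 5.0 mm lower than at the start, measured from two cameras. The sear position implies the tip stood about 4.7 mm proud, so this fits full seating, but only to about 1 mm. I saw the tip itself only as a small, blurred patch in the side view, where it sits lower than before.
- **Scene:** The paddle sprang back to its rest position. The other shoe, brush, tin and hammer look unmoved by eye; I did not measure their positions. The arm ended clear of everything.
- **Disagreements:** The position estimates for the handle and the paddle differed by 2–4 mm between views, and the bed's long side measured 294 mm instead of 300 mm. Neither affected the work.

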